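Rack the tested power card and lift the carrier

ROBOT

A 7-joint arm with a two-finger parallel gripper is mounted at the origin on the work surface. World frame = base frame: x ahead of the robot, y to its left, z up, the work surface at z = 0. Lengths are in m, angles in degrees, forces in N, time in s.
With the tool pointing down it reaches from about 0.425 to 0.875 m from the base axis. Payload 4.7 kg.
Tool frame: the origin (TCP) lies at the very end of the fingers, on their centre line; the grasp point (between the pads) lies env.tcp_to_grasp behind it (env.tcp_to_grasp is the distance from the TCP to the grasp point, in m); z points along the fingers, x is the direction in which the jaws open and shut, and the axes are right-handed (so a half turn about z gives the same grasp; the last joint's range is limited). The gripper opens to 87 mm and grips with 3 to 60 N. Pads are 19 mm wide; open, the fingers measure 117 mm over their backs; the gripper's body (75 mm by 190 mm) begins 51 mm behind the grasp point.
Start: joints at [73.172, 18.392, -4.016, 83.108, 1.295, 78.541, -3.26], TCP at [0.197, -0.619, 0.223] pointing down, gripper open.
Joint ranges: [-163.93, 163.93], [-17.29, 119.83], [-79.2, 71.16], [3.27, 140.29], [-89.18, 269.18], [5.43, 117.66], [-154.24, 154.24]. Speed limits (degrees/s): [147.25, 147.25, 180, 180, 180, 180, 180].

INTERFACE

Orientations are given as [roll, pitch, yaw] about the fixed x, y, z axes, in that order (R = Rz(yaw) Ry(pitch) Rx(roll)).
In Python, from cell import env gives the robot as it stands. The module is installed in compiled form; this text tells all that it offers.
- The arm moves only by the tool send_rows, never from a script. Its argument "steps" is a list of rows, each a list of 3 entries, a list of its own where there are three numbers: the shift along the tool's x, y, z in m, then the turn, a rotation vector about the tool's x, y, z in rad, then the finger opening in m, from 0 to 0.087. A call has exactly 5 rows; each row is the pose to reach, as a shift and turn from the pose commanded when the call began, along the tool's axes at that moment; what a row does not reach only later rows make up. A row lasts 1/12 s, in which the tool goes at most 41.7 mm and 7.16 degrees, less where a joint would pass 70% of its speed; a pose out of reach is approached as far as the arm can. A call with a gripper value outside its range is refused whole. The fingers move at their own pace and stop on an object; "grip_force" is the grip in N (left out, the last holds). Time passes only in rows, so rows that repeat a pose let the fingers close, or fill a call up. It gives the time, the measured TCP pose, the force and the opening at its end, in the units of the state.
- env.get_obs(): the state, without advancing time (a new reading comes with each control period).
- env.read_camera(name): name is "scene" or "top" or "wrist"; returns a dict with "pixels" (420x560x3 uint8, red, green, blue), "fx", "fy", "cx", "cy" (pixels), "position" and "rotation" of the camera in the world. Camera axes: x right, y up, looking along -z (the intrinsics and any distortion apply to the point x, -y, -z); pixel columns grow to the right and rows downward; lengths in m; the calibration is good to about 2 mm. A picture is of the moment at which its call begins. There is no depth.
- env.sign_off(): hands the job in, once; it reports no verdict.
The state is a dict: "time_s": time; "qpos": joint angles; "joint_velocities": joint speeds; "effort": joint torques, N m; "tool_pos": TCP position; "tool_rot": TCP orientation; "force": force on the tool from outside, world axes, zero at the start; "wrist_torque": the same for the moment, N m; "grip_width": finger opening in m.
Only numpy, scipy, OpenCV 4.12 (cv2) and the standard library are available. Lean on these libraries where they do the work, as an engineer would, in place of code of your own. Each camera call takes 0.05 s, during which the arm holds its last target.

TASK

The power card standing in the test fixture has passed its test: take it out and stand it on edge in the empty end place of the dark grey card carrier, fully down in its guides like the other three, and let go of it. Then pick the carrier up by its handle without tipping it, and finish while still holding it by the handle, steady and level, at least 8 cm clear of the bench, with all four cards still in their places. Leave the other things on the bench where they are.

Things in the scene. Friction and masses are not known exactly. Their poses are not given: they have to be found in the camera images.
- card_mid (a point): the power card to move, upright in the test fixture: green board 90 mm wide (x), 3 mm thick (y), 80 mm high (z, up). Grip it across y by the heat sink on its top edge (see card_sink). Yellow and black parts stand out 18 mm from its -y face, 16 to 40 mm above the bottom edge. About 75 g. Point: centre of the board, 40 mm above its bottom edge
- card_sink (a point): centre of that card's silver finned heat sink, the place to grip it: a block 60 x 12 x 23 mm (x, y, z) centred on the board's top edge, from 57 to 80 mm above the bottom edge; this point is 28.5 mm above card_mid
- card_a_mid (a point): same kind of card, already in the carrier at y = -115 mm in the carrier's frame; point: centre of the board
- card_b_mid (a point): same kind of card, already in the carrier at y = -65 mm; point: centre of the board
- card_c_mid (a point): same kind of card, already in the carrier at y = +65 mm; point: centre of the board
- carrier: loose dark grey plastic card carrier on the bench, 118 mm (x) by 272 mm (y, its length), open above, walls 55 mm high with flared rims. Origin: centre of its underside, z up. Four places at y = -115, -65, +65, +115 mm, each a pair of upright guides on the two long walls that takes the side edges of one card, board across the carrier; only +115 is empty. About 0.28 kg empty, 0.58 kg with four cards
- carrier_handle (a point): centre of the black rubber grip bar of the carrier's fixed bail handle, 150 mm above the underside, over the carrier's middle; the bar is 106 mm long (carrier's x), 16 mm thick (y), 20 mm high, on two flat steel legs 55 mm either side of the centre; free from above and all round
- carrier_slot (a point): the empty place: mid-point on the carrier's floor between its empty guides, 5 mm above the underside; axes as the carrier's. A seated card's centre is 40 mm above it. Guides: grooves 6 mm wide, 94 mm from bottom to bottom, 40 mm high, flared on all sides by 4 mm over 9 mm more at the top (55 mm above the bench). The next card's heat sink is 38 mm clear of this one's
- fixture_socket (a point): test fixture: dark steel box 150 x 120 x 55 mm fixed to the bench, with a low socket strip and two upright guides on top that hold the card by its side edges. Point: centre of the socket's top, under the card's bottom edge, 61 mm above the bench; x along the board, z up. The card pulls straight up; its bottom edge clears the guides once raised 50 mm
- bin: bystander: red plastic open parts bin 100 x 150 x 55 mm, origin under its centre
- tape: bystander: roll of pale tape lying flat, 96 mm across, 24 mm high, origin under its centre
- screwdriver: bystander: screwdriver with red handle lying on the bench, origin under its middle
- adapter: bystander: black power adapter 110 x 50 x 32 mm, origin under its centre
There are look-alikes about, which are no part of the job. Leave any orange or red look-alike of the part that bears card_c_mid alone.

How it is judged:
By the outcome, as a careful person would: the job done as asked, in the order asked, and still so for the second after the job is handed in, while the arm keeps its last pose, push and grip.
It also fails if it takes over 64 s, if anything falls off the work surface, if the arm or the gripper's body presses on something with over 40 N, if the wrist force passes 120 N, or if a joint passes its speed limit or range.

## Working session

There is one attempt and no reset: what is moved stays moved. The work goes in short steps, Python scripts to look and compute and a tool call to move; the robot and the scene stay as the last step left them, time stands still between calls to the robot, and variables do not carry over. Pictures are saved under pics/ and viewed, and the job is handed in when it is done.

Besides the shell and the picture viewer there is one more tool, called as name(argument=value, ...) on one line, values as JSON. send_rows: Moves the arm, as the interface text tells. Its arguments: {"type":"object","properties":{"steps":{"type":"array"},"grip_force":{"type":"number"}},"required":["steps"]}

```bash
mkdir -p pics; cat > h.py <<'E'
import numpy as np, cv2
from cell import env
def shot(n,f):
    d=env.read_camera(n); cv2.imwrite('pics/'+f,d['pixels'][:,:,::-1]); 
    np.savez('pics/'+f+'.npz',**{k:v for k,v in d.items()}); return d
def ray(d,u,v):
    p=np.array([[[u,v]]],float)
    c=np.array([(u-d['cx'])/d['fx'],-(v-d['cy'])/d['fy'],-1.0])
    return np.array(d['position']),np.array(d['rotation'])@c
def onz(d,u,v,z):
    o,r=ray(d,u,v); return o+r*(z-o[2])/r[2]
E
python3 - <<'E'
from h import *
print(env.get_obs(), env.tcp_to_grasp)
for n in('scene','top','wrist'):
    d=shot(n,n+'0.png'); print(n,{k:(v if k!='pixels' else 0) for k,v in d.items()})
E
```

```text
{'time_s': 0.0, 'qpos': array([73.17153453, 18.43751947, -4.01619122, 83.17543605,  1.29594831,
       78.53923709, -3.26051261]), 'joint_velocities': array([-0.02853454, -0.00098376, -0.03845208,  0.08866993, -0.03750271,
       -0.03433107,  0.00381624]), 'effort': array([-3.15005782e-04, -4.91291749e+01, -4.03981721e-01, -3.12528169e+01,
       -6.39115996e-02,  4.35171963e-02,  1.92136604e-04]), 'tool_pos': array([ 0.19672008, -0.61894182,  0.22147437]), 'tool_rot': array([ 1.79993555e+02,  1.06895007e-01, -7.23614764e+01]), 'force': array([0.29050554, 0.08525765, 0.11799076]), 'wrist_torque': array([ 0.01076016, -0.0203032 , -0.00646967]), 'grip_width': 0.087232171545949} 0.0187
scene {'pixels': 0, 'fx': 420.9872781605198, 'fy': 420.9872781605198, 'cx': 278.9134719247018, 'cy': 210.96350934562156, 'position': array([1.24355618, 0.18369341, 0.73705196]), 'rotation': array([ 49.92784092,  -1.16013586, 115.19252175])}
top {'pixels': 0, 'fx': 504.2618947631099, 'fy': 504.2618947631099, 'cx': 277.5648539110605, 'cy': 212.28148393130516, 'position': array([ 0.3102512 , -0.09727289,  1.59352783]), 'rotation': array([  9.94200423,   0.09126613, -89.69243543])}
wrist {'pixels': 0, 'fx': 347.37752308846854, 'fy': 347.37752308846854, 'cx': 281.69447657583254, 'cy': 211.16398565837497, 'position': array([ 0.27360482, -0.59433615,  0.38305129]), 'rotation': array([-1.68338442e+01,  2.79633966e-02, -7.23391606e+01])}
```

```bash
python3 - <<'E'
s=open('h.py').read()
s=s.replace("    d=env.read_camera(n);","    d=dict(env.read_camera(n));").replace("np.array(d['rotation'])@c","Rotation.from_euler('xyz',np.array(d['rotation']),degrees=True).apply(c)").replace("import numpy as np, cv2","import numpy as np, cv2\nfrom scipy.spatial.transform import Rotation")
s+='''
def load(f):
    z=np.load('pics/'+f+'.npz',allow_pickle=True); return {k:z[k] for k in z.files}
def proj(d,P):
    c=Rotation.from_euler('xyz',np.array(d['rotation']),degrees=True).inv().apply(np.array(P)-d['position'])
    return np.array([d['cx']+d['fx']*c[0]/-c[2], d['cy']+d['fy']*c[1]/c[2]])
'''
open('h.py','w').write(s)
E
```

```text
(no output)
```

View pics/scene0.png

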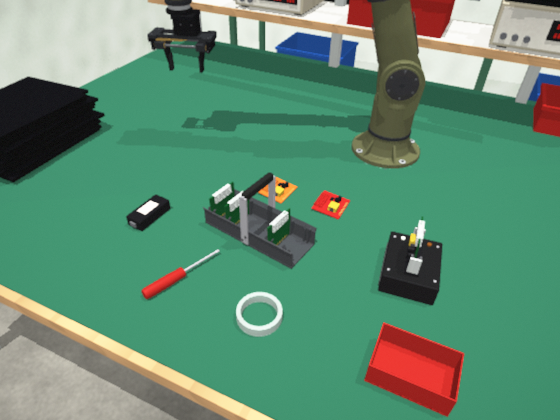

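View pics/top0.png

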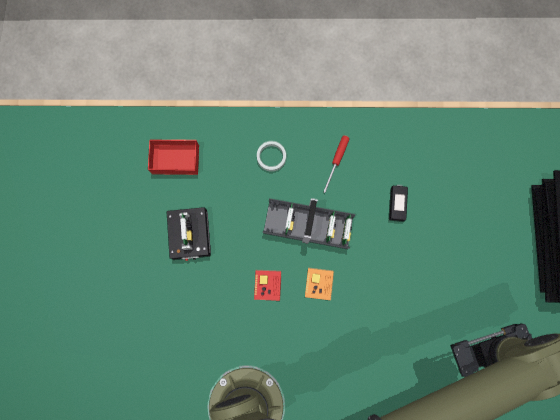

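View pics/wrist0.png

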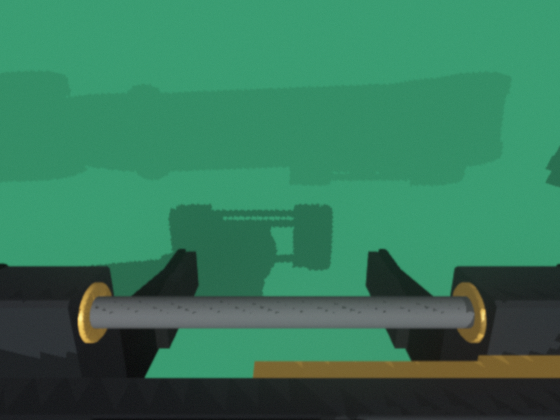

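The scene shows the fixture card at about (418,240) and the carrier at (258,228). Its empty place is at the right end, near (300,240). In the top view the fixture card is at (185,232), the carrier at (310,224) and the empty end near (272,217). The flat red (267,285) and orange (319,284) cards are the look-alikes.

```bash
python3 - <<'E'
from h import *
t=load('top0.png'); s=load('scene0.png')
print(proj(t,[0,0,0]),proj(s,[0,0,0]))
def crop(f,x,y,w,h,k):
    i=cv2.imread('pics/'+f)[y:y+h,x:x+w]; return cv2.resize(i,None,fx=k,fy=k,interpolation=cv2.INTER_CUBIC)
cv2.imwrite('pics/c1.png',crop('top0.png',255,190,110,65,7))
cv2.imwrite('pics/c2.png',crop('top0.png',155,195,70,75,8))
cv2.imwrite('pics/c3.png',crop('scene0.png',195,165,130,100,6))
cv2.imwrite('pics/c4.png',crop('scene0.png',370,205,80,100,6))
E
```

```text
[245.5060136  405.24447315] [383.59012349 149.25956338]
```

View pics/c1.png

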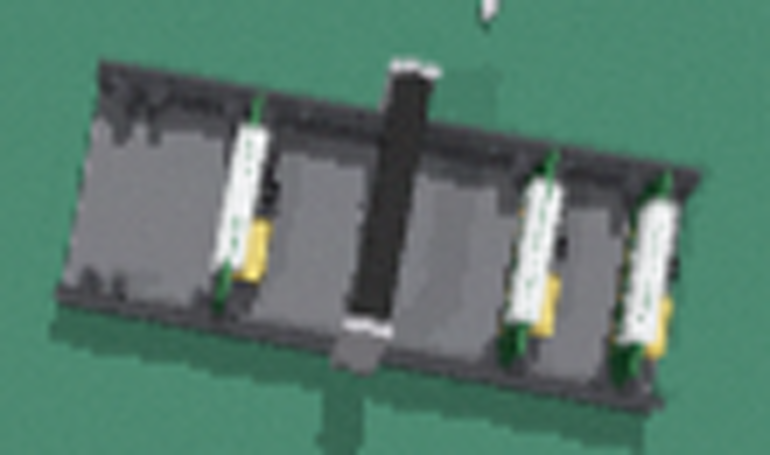

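View pics/c2.png

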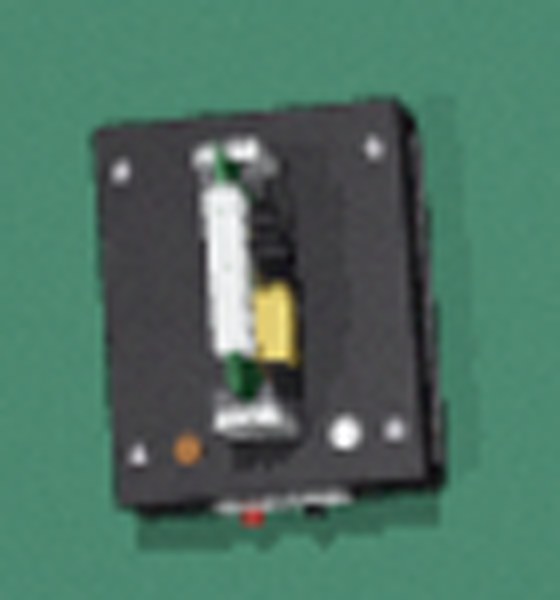

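View pics/c3.png

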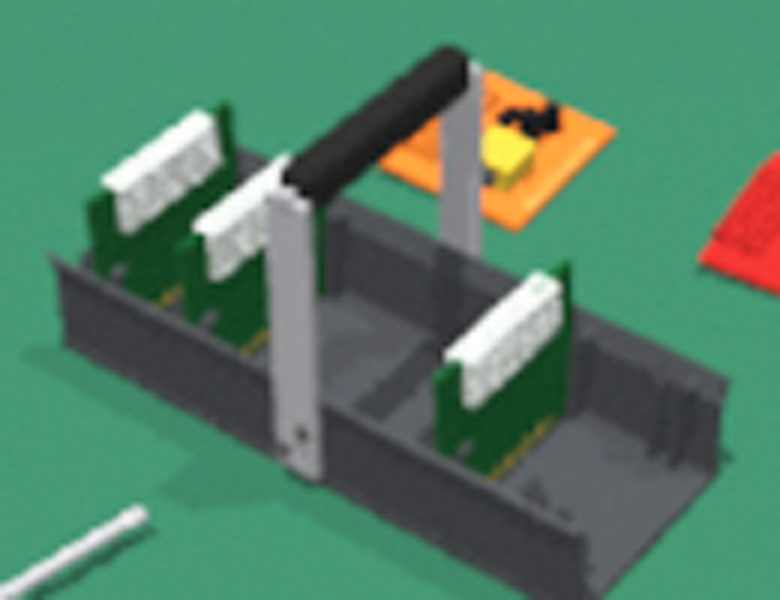

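View pics/c4.png

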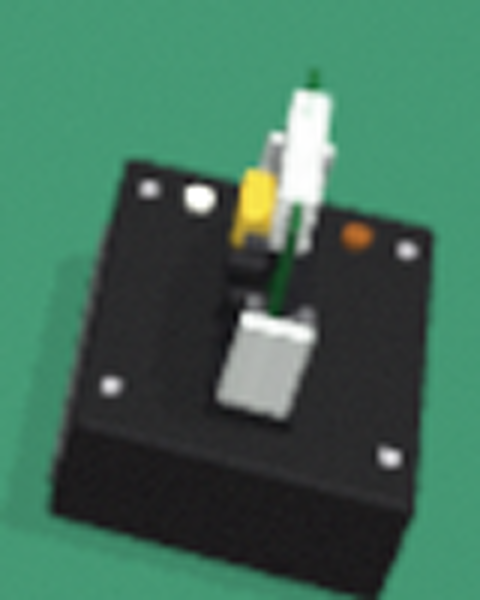

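```bash
python3 - <<'E'
from h import *
t=load('top0.png'); s=load('scene0.png')
im=t['pixels'].astype(int)
w=((im.min(2)>190)).astype(np.uint8)
n,l,st,ce=cv2.connectedComponentsWithStats(w)
for i in range(1,n):
    if st[i,4]>40:
        pts=np.argwhere(l==i)[:,::-1].astype(np.float32); print(ce[i].round(1),st[i,4],cv2.minAreaRect(pts), cv2.fitLine(pts,2,0,.01,.01)[:2].ravel())
# sinks: faces
def P(d,u,v,z): return onz(d,u,v,z).round(4)
print('fix sink',P(t,183.8,228.5,.141))
# handle bar ends at top
a=P(t,255+412/7,190+72/7,.16);b=P(t,255+368/7,190+318/7,.16);print('bar',a,b,(a+b)/2,np.linalg.norm(a-b),np.degrees(np.arctan2(*(a-b)[1::-1])))
# sinks in carrier, top z=.085
for n,u,v in(('c',242,195),('b',535,250),('a',649,272)): print(n,P(t,255+u/7,190+v/7,.085))
# fixture screws z=.055
for u,v in((120,170),(373,148),(395,430),(138,455)): print(P(t,155+u/8,195+v/8,.055))
E
```

```text
[271.  155.2] 180 ((271.0, 155.0), (26.0, 28.0), 90.0) [ 0.9927633  -0.12008772]
[399.1 202. ] 138 ((399.5, 202.5), (15.0, 9.0), 90.0) [ 0.01350274 -0.9999088 ]
[289.  217.5] 71 ((288.84613037109375, 217.7692413330078), (3.9223220348358154, 18.43491554260254), 11.309932708740234) [ 0.18994667 -0.9817944 ]
[331.1 225.8] 76 ((331.1600341796875, 225.6199951171875), (3.9354801177978516, 19.230186462402344), 10.30484676361084) [ 0.16997081 -0.9854491 ]
[183.  228.5] 86 ((183.0, 228.5), (19.0, 4.0), 90.0) [0.07128858 0.9974557 ]
[347.5 228.4] 74 ((347.5, 228.49998474121094), (3.877458333969116, 19.235233306884766), 8.746162414550781) [ 0.137334   -0.99052477]
fix sink [0.5156 0.1789 0.141 ]
bar [ 0.5973 -0.1986  0.16  ] [ 0.4947 -0.1799  0.16  ] [ 0.546   -0.18925  0.16   ] 0.10429022005921752 -10.329415840979214
c [ 0.5577 -0.1299  0.085 ]
b [ 0.5343 -0.2565  0.085 ]
a [ 0.5249 -0.3055  0.085 ]
[0.5658 0.2394 0.055 ]
[0.5749 0.1418 0.055 ]
[0.4655 0.1299 0.055 ]
[0.4554 0.2279 0.055 ]
```

```bash
cat >> h.py <<'E'
def go(p,yaw,lev=True):
    o=env.get_obs(); R=Rotation.from_euler('xyz',o['tool_rot'],degrees=True)
    T=Rotation.from_euler('xyz',[180,0,yaw],degrees=True)
    print('t',o['time_s'],'pos',o['tool_pos'].round(4),'rot',o['tool_rot'].round(2),'F',o['force'].round(1),'M',o['wrist_torque'].round(2),'g',round(o['grip_width'],4))
    print('shift',R.inv().apply(np.array(p)-o['tool_pos']).round(4),'turn',(R.inv()*T).as_rotvec().round(4))
E
python3 -c "
from h import *
go([.546,-.15,.30],-100.4)"
```

```text
t 0.15 pos [ 0.1968 -0.6191  0.2217] rot [ 1.800e+02  8.000e-02 -7.236e+01] F [ 0.8  0.3 -0.1] M [ 0.07 -0.04  0.03] g 0.0868
shift [-0.3413 -0.4749 -0.0778] turn [4.000e-04 1.400e-03 4.893e-01]
```

send_rows(steps=[[[-0.02, -0.03, -0.015], [0, 0, 0], 0.087], [[-0.044, -0.061, -0.022], [0, 0, 0], 0.087], [[-0.067, -0.093, -0.03], [0, 0, 0], 0.087], [[-0.09, -0.125, -0.035], [0, 0, 0], 0.087], [[-0.114, -0.158, -0.04], [0, 0, 0], 0.087]])

```text
time_s: 0.57
tool_pos: [0.3135, -0.4615, 0.2628]
tool_rot: [180.0, -0.0, -72.4]
force: [0.4, -0.1, -0.2]
grip_width: 0.087
```

send_rows(steps=[[[-0.023, -0.032, -0.008], [0, 0, 0], 0.087], [[-0.046, -0.064, -0.016], [0, 0, 0], 0.087], [[-0.069, -0.096, -0.024], [0, 0, 0], 0.087], [[-0.092, -0.128, -0.032], [0, 0, 0], 0.087], [[-0.115, -0.16, -0.038], [0, 0, 0], 0.087]])

```text
time_s: 0.98
tool_pos: [0.4314, -0.3031, 0.3012]
tool_rot: [-180.0, -0.0, -72.4]
force: [0.5, 0.3, 0.0]
grip_width: 0.0866
```

send_rows(steps=[[[-0.023, -0.032, 0], [0, 0, 0.1], 0.087], [[-0.046, -0.064, 0], [0, 0, 0.2], 0.087], [[-0.069, -0.096, 0], [0, 0, 0.3], 0.087], [[-0.092, -0.128, 0], [0, 0, 0.4], 0.087], [[-0.112, -0.157, 0], [0, 0, 0.489], 0.087]])

```text
time_s: 1.4
tool_pos: [0.5472, -0.148, 0.3005]
tool_rot: [-180.0, 0.0, -100.6]
force: [1.1, -0.6, 0.7]
grip_width: 0.0872
```

```bash
python3 -c "
from h import *
go([.546,-.15,.30],-100.4)
d=shot('wrist','w1.png'); print(d['position'],d['rotation'],env.get_obs()['joint_velocities'].round(2))"
```

```text
t 1.4 pos [ 0.5472 -0.148   0.3005] rot [-1.8000e+02  2.0000e-02 -1.0059e+02] F [ 1.1 -0.6  0.7] M [ 0.02 -0.01 -0.02] g 0.0872
shift [0.0022 0.0008 0.0005] turn [-0.0001  0.0003 -0.0034]
[ 0.6263409  -0.16200416  0.46202705] [-1.67936907e+01 -1.96348616e-02 -1.00567904e+02] [ 1.77 -2.33  0.48  2.78 -2.19  1.92 22.23]
```

View pics/w1.png

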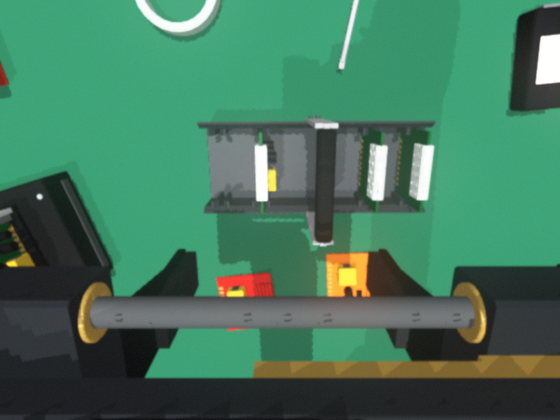

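The wrist view shows the carrier from above. The heat sinks are at about (262,172), (377,172) and (422,172), the handle bar at (325,183), and the empty place at about (215,170).

```bash
python3 - <<'E'
from h import *
d=shot('wrist','w2.png')
im=d['pixels'].astype(int)
w=((im.min(2)>170)).astype(np.uint8); w[:130]=0; w[205:]=0
n,l,st,ce=cv2.connectedComponentsWithStats(w)
P=[]
for i in range(1,n):
    if st[i,4]>150:
        x,y,ww,h,a=st[i]; print(ce[i].round(1),st[i])
i=cv2.imread('pics/w2.png')[110:255,190:445]; cv2.imwrite('pics/w2c.png',cv2.resize(i,None,fx=3,fy=3,interpolation=cv2.INTER_CUBIC))
E
```

```text
[270.2 174.4] [264 147  13  56 689]
[386.4 174.6] [376 147  21  57 875]
[431.6 175.1] [419 147  25  57 859]
```

View pics/w2c.png

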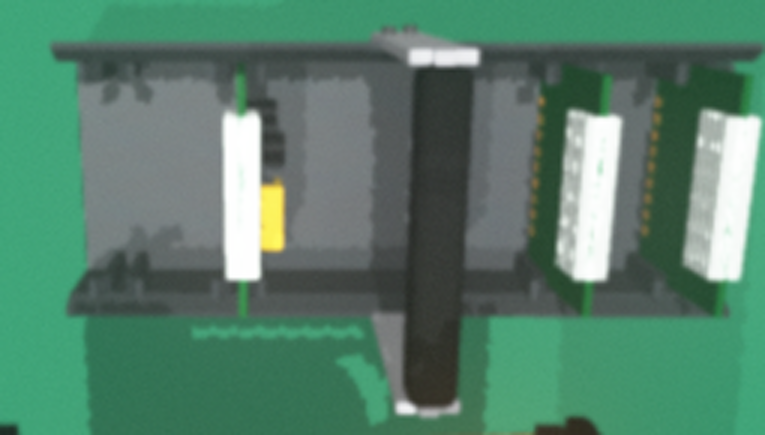

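```bash
python3 - <<'E'
from h import *
d=load('w2.png')
f=lambda u,v,z: onz(d,190+u/3,110+v/3,z)
c=f(242,196,.085);b=f(596,197,.085);a=f(735,198,.085)
for n,p in zip('cba',(c,b,a)): print(n,p.round(4))
print(np.linalg.norm(c-b),np.linalg.norm(b-a),'yaw',np.degrees(np.arctan2(-(c-a)[0],(c-a)[1])))
e1=f(443,65,.16);e2=f(430,402,.16);print('bar',(e1+e2)/2,np.linalg.norm(e1-e2),np.degrees(np.arctan2(*(e1-e2)[1::-1])))
y=(c-a)/np.linalg.norm(c-a); ctr=(a+y*.115+b+y*.065+c-y*.065)/3; print('ctr',ctr); s=ctr+y*.115; print('slot',s, 'pix', [(proj(d,[s[0],s[1],z])-[190,110])*3 for z in(.005,.055)])
# board edges card c: z of board top .085
q1=f(241,72,.085);q2=f(243,312,.085);print('cboard',np.linalg.norm(q1-q2),np.degrees(np.arctan2(*(q1-q2)[1::-1])),(q1+q2)/2)
E
```

```text
c [ 0.5616 -0.1274  0.085 ]
b [ 0.5383 -0.2548  0.085 ]
a [ 0.5289 -0.3047  0.085 ]
0.12948522808155769 0.05075371615883479 yaw -10.467192979466862
bar [ 0.55149226 -0.18696773  0.16      ] 0.10238401787945882 -9.907815057762095
ctr [ 0.54987929 -0.19127865  0.085     ]
slot [ 0.57077163 -0.07819236  0.085     ] pix [array([134.75382978, 161.21918996]), array([117.66661536, 181.02964467])]
cboard 0.08892854671609414 -10.343866632223477 [ 0.56161238 -0.12745242  0.085     ]
```

```bash
python3 -c "
from h import *
go([.517,.179,.24],-84.5)"
```

```text
t 1.5 pos [ 0.5491 -0.1427  0.3002] rot [-179.97    0.25  -99.85] F [ 0.1  0.4 -0.7] M [0.09 0.04 0.03] g 0.0872
shift [-0.3112  0.0867  0.0615] turn [-0.0011  0.0043 -0.2679]
```

send_rows(steps=[[[-0.03, 0.008, 0.005], [0, 0, -0.05], 0.087], [[-0.066, 0.018, 0.01], [0, 0, -0.1], 0.087], [[-0.102, 0.028, 0.015], [0, 0, -0.15], 0.087], [[-0.138, 0.038, 0.022], [0, 0, -0.2], 0.087], [[-0.174, 0.048, 0.03], [0, 0, -0.278], 0.087]])

```text
time_s: 1.92
tool_pos: [0.5299, 0.0303, 0.2703]
tool_rot: [-180.0, -0.0, -84.3]
force: [0.6, 0.9, 0.1]
grip_width: 0.0867
```

```bash
python3 -c "
from h import *
go([.517,.179,.24],-84.5)"
```

```text
t 1.9167 pos [0.5299 0.0303 0.2703] rot [-1.7998e+02 -4.0000e-02 -8.4310e+01] F [0.6 0.9 0.1] M [ 0.03 -0.02 -0.02] g 0.0867
shift [-0.1493 -0.0019  0.0302] turn [-0.0003 -0.0006  0.0032]
```

send_rows(steps=[[[-0.035, 0, 0.006], [0, 0, 0], 0.087], [[-0.07, 0, 0.012], [0, 0, 0], 0.087], [[-0.105, 0, 0.018], [0, 0, 0], 0.087], [[-0.135, -0.001, 0.024], [0, 0, 0], 0.087], [[-0.149, -0.002, 0.03], [0, 0, 0], 0.087]])

```text
time_s: 2.33
tool_pos: [0.5164, 0.1824, 0.2404]
tool_rot: [-180.0, 0.1, -84.1]
force: [0.3, 0.5, -1.1]
grip_width: 0.0867
```

send_rows(steps=[[[0, 0, 0], [0, 0, 0], 0.087], [[0, 0, 0], [0, 0, 0], 0.087], [[0, 0, 0], [0, 0, 0], 0.087], [[0, 0, 0], [0, 0, 0], 0.087], [[0, 0, 0], [0, 0, 0], 0.087]])

```text
time_s: 2.75
tool_pos: [0.5186, 0.1759, 0.2408]
tool_rot: [-180.0, -0.0, -84.6]
force: [0.2, 0.4, -0.6]
grip_width: 0.0868
```

```bash
python3 -c "
from h import *
go([.517,.179,.24],-84.5)
d=shot('wrist','w3.png'); print(d['position'],d['rotation'],env.get_obs()['joint_velocities'].round(2))
go([.517,.179,.24],-84.5)
i=cv2.imread('pics/w3.png')[60:330,150:420]; cv2.imwrite('pics/w3c.png',cv2.resize(i,None,fx=2.2,fy=2.2,interpolation=cv2.INTER_CUBIC))"
```

```text
t 2.75 pos [0.5186 0.1759 0.2408] rot [-1.7997e+02 -4.0000e-02 -8.4610e+01] F [ 0.2  0.4 -0.6] M [ 0.02 -0.04 -0.01] g 0.0868
shift [-0.0032  0.0013  0.0008] turn [-0.0004 -0.0007 -0.002 ]
[0.59874572 0.1842119  0.40229437] [-16.7892911   -0.09570036 -84.59165793] [-0.3   0.13 -0.39  0.05 -0.03 -0.02 -0.09]
t 2.8 pos [0.5185 0.1762 0.2408] rot [-1.7997e+02 -3.0000e-02 -8.4590e+01] F [ 0.1 -0.2  0.2] M [ 0.03 -0.01  0.06] g 0.0873
shift [-0.0029  0.0013  0.0008] turn [-0.0005 -0.0005 -0.0016]
```

View pics/w3c.png

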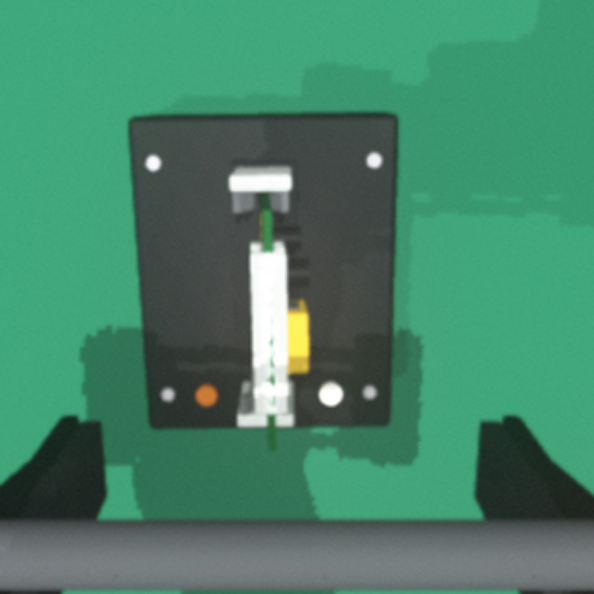

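```bash
python3 - <<'E'
from h import *
d=load('w3.png')
f=lambda u,v,z: onz(d,150+u/2.2,60+v/2.2,z)
a=f(267.5,206,.141);b=f(272.5,448,.141);print(a,b,(a+b)/2,np.linalg.norm(a-b),np.degrees(np.arctan2(*(a-b)[1::-1])))
a=f(267.5,248,.141);b=f(272,381,.141);print('sink?',a,b,(a+b)/2,np.linalg.norm(a-b))
S=[f(u,v,.055) for u,v in((153,163),(374,160),(370,393),(168,395))]
print('screws',S,np.mean(S,0)); 
for i,j in((0,3),(1,2)): e=S[i]-S[j]; print(np.degrees(np.arctan2(e[1],e[0])),np.linalg.norm(e))
for i,j in((0,1),(3,2)): e=S[i]-S[j]; print(np.degrees(np.arctan2(-e[0],e[1])),np.linalg.norm(e))
E
python3 - <<'E'
import cv2
i=cv2.imread('pics/w3.png')[150:275,240:310]; cv2.imwrite('pics/w3d.png',cv2.resize(i,None,fx=6,fy=4.8,interpolation=cv2.INTER_CUBIC))
E
```

```text
[0.56435474 0.18811145 0.141     ] [0.47478141 0.17851214 0.141     ] [0.51956808 0.1833118  0.141     ] 0.090086219793922 6.116871841342566
sink? [0.54996869 0.1868713  0.141     ] [0.50135768 0.18103649 0.141     ] [0.52566318 0.18395389 0.141     ] 0.048959942148732505
screws [array([0.56720284, 0.24172588, 0.055     ]), array([0.5777523 , 0.14401718, 0.055     ]), array([0.46757574, 0.13199453, 0.055     ]), array([0.45734102, 0.2297308 , 0.055     ])] [0.51746797 0.1868671  0.055     ]
6.2310613702212425 0.11051471606213656
6.227573363676045 0.11083058248904341
6.162265207712505 0.09827654887594747
5.978097538751565 0.09827068875467065
```

View pics/w3d.png

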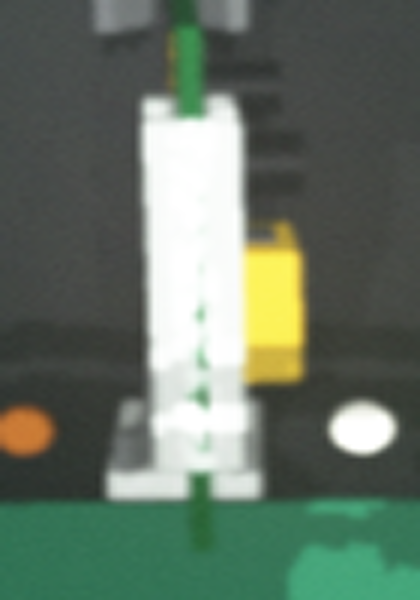

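The fixture card's board measures 90.1 mm, as it should. Its centre is (0.5196, 0.1833) and its yaw is 6.1°. Candidates were the fixture card (w3 px 272,200), the three carrier cards, and the flat red and orange cards. The upright green card in the black box is the right one, and the crop confirms it.

```bash
python3 -c "
from h import *
go([.5196,.1833,.16],-83.9)"
```

```text
t 2.8 pos [0.5185 0.1762 0.2408] rot [-1.7997e+02 -3.0000e-02 -8.4590e+01] F [ 0.1 -0.2  0.2] M [ 0.03 -0.01  0.06] g 0.0873
shift [-0.007  -0.0017  0.0808] turn [-0.0005 -0.0005 -0.0121]
```

send_rows(steps=[[[-0.003, -0.001, 0.015], [0, 0, -0.006], 0.087], [[-0.005, -0.0015, 0.03], [0, 0, -0.012], 0.087], [[-0.007, -0.0017, 0.045], [0, 0, -0.012], 0.087], [[-0.007, -0.0017, 0.06], [0, 0, -0.012], 0.087], [[-0.007, -0.0017, 0.075], [0, 0, -0.012], 0.087]])

```text
time_s: 3.22
tool_pos: [0.5194, 0.1841, 0.1651]
tool_rot: [-180.0, -0.0, -83.8]
force: [-0.2, 0.3, -0.2]
grip_width: 0.0868
```

send_rows(steps=[[[0, 0, 0.005], [0, 0, 0], 0.05], [[0, 0, 0.005], [0, 0, 0], 0.05], [[0, 0, 0.005], [0, 0, 0], 0.05], [[0, 0, 0.005], [0, 0, 0], 0.05], [[0, 0, 0.005], [0, 0, 0], 0.05]])

```text
time_s: 3.63
tool_pos: [0.5197, 0.185, 0.1616]
tool_rot: [-179.9, 0.0, -83.8]
force: [0.6, -0.5, -0.7]
grip_width: 0.0616
```

```bash
python3 -c "
from h import *
go([.5196,.1833,.111],-83.9)
d=shot('wrist','w4.png'); print(d['position'],d['rotation'])
"
```

```text
t 3.6333 pos [0.5197 0.185  0.1616] rot [-179.89    0.    -83.78] F [ 0.6 -0.5 -0.7] M [ 0.05 -0.01  0.01] g 0.0616
shift [0.0017 0.0004 0.0506] turn [-0.0018  0.0001  0.0021]
[0.59949936 0.194305   0.32328522] [-1.67083184e+01 -5.34321365e-02 -8.37559261e+01]
```

View pics/w4.png

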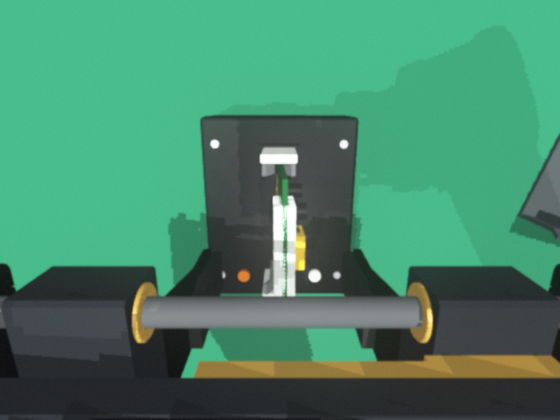

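send_rows(steps=[[[0.001, 0.0004, 0.012], [0, 0, 0], 0.05], [[0.0016, 0.0004, 0.024], [0, 0, 0], 0.05], [[0.0016, 0.0004, 0.036], [0, 0, 0], 0.05], [[0.0016, 0.0004, 0.046], [0, 0, 0], 0.05], [[0.0016, 0.0004, 0.0505], [0, 0, 0], 0.05]])

```text
time_s: 4.1
tool_pos: [0.5173, 0.1826, 0.1073]
tool_rot: [179.8, -0.0, -83.8]
force: [-0.1, 0.6, 0.8]
grip_width: 0.0503
```

send_rows(steps=[[[0, 0, 0], [0, 0, 0], 0.04], [[0, 0, 0], [0, 0, 0], 0.035], [[0, 0, 0], [0, 0, 0], 0.03], [[0, 0, 0], [0, 0, 0], 0.03], [[0, 0, 0], [0, 0, 0], 0.03]], grip_force=20)

```text
time_s: 4.52
tool_pos: [0.5192, 0.1834, 0.1106]
tool_rot: [-179.9, 0.0, -83.8]
force: [-0.1, 0.1, -0.4]
grip_width: 0.0316
```

```bash
python3 -c "
from h import *
go([.5196,.1833,.111],-83.9)
d=shot('wrist','w5.png'); print(d['position'],d['rotation'])
"
```

```text
t 4.5167 pos [0.5192 0.1834 0.1106] rot [-179.94    0.    -83.76] F [-0.1  0.1 -0.4] M [-0.02  0.03  0.03] g 0.0316
shift [ 0.0001 -0.0004 -0.0004] turn [-0.0011  0.      0.0024]
[0.59909552 0.19273119 0.27218072] [-1.67521099e+01 -5.85633652e-02 -8.37416360e+01]
```

View pics/w5.png

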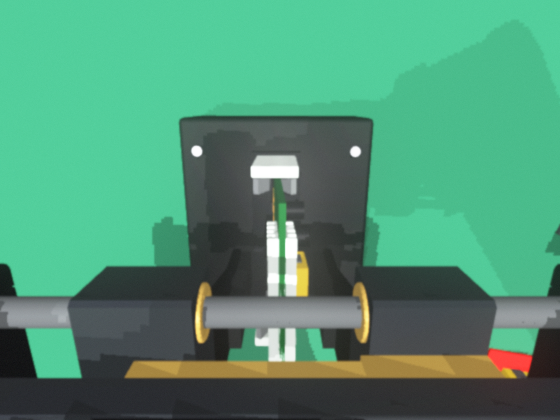

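The card (board edge at px 282, sink 268–296) stands centred between the fingers, so I close on it.

send_rows(steps=[[[0, 0, 0], [0, 0, 0], 0.02], [[0, 0, 0], [0, 0, 0], 0.015], [[0, 0, 0], [0, 0, 0], 0.01], [[0, 0, 0], [0, 0, 0], 0.005], [[0, 0, 0], [0, 0, 0], 0.0]], grip_force=20)

```text
time_s: 4.98
tool_pos: [0.5187, 0.1839, 0.1101]
tool_rot: [-180.0, 0.1, -83.7]
force: [0.2, 0.8, -0.9]
grip_width: 0.012
```

send_rows(steps=[[[0, 0, 0], [0, 0, 0], 0.0], [[0, 0, 0], [0, 0, 0], 0.0], [[0, 0, 0], [0, 0, 0], 0.0], [[0, 0, -0.003], [0, 0, 0], 0.0], [[0, 0, -0.006], [0, 0, 0], 0.0]], grip_force=30)

```text
time_s: 5.4
tool_pos: [0.5182, 0.1835, 0.1157]
tool_rot: [179.9, 0.0, -83.7]
force: [-1.2, 1.9, -2.5]
grip_width: 0.0122
```

send_rows(steps=[[[0, 0, -0.01], [0, 0, 0], 0.0], [[0, 0, -0.022], [0, 0, 0], 0.0], [[0, 0, -0.035], [0, 0, 0], 0.0], [[0, 0, -0.048], [0, 0, 0], 0.0], [[0, 0, -0.06], [0, 0, 0], 0.0]])

```text
time_s: 5.82
tool_pos: [0.5195, 0.1825, 0.1783]
tool_rot: [-179.9, -0.1, -83.8]
force: [0.2, -0.3, -0.3]
grip_width: 0.0118
```

send_rows(steps=[[[0, 0, -0.012], [0, 0, 0], 0.0], [[0, 0, -0.024], [0, 0, 0], 0.0], [[0, 0, -0.036], [0, 0, 0], 0.0], [[0, 0, -0.042], [0, 0, 0], 0.0], [[0, 0, -0.045], [0, 0, 0], 0.0]])

```text
time_s: 6.23
tool_pos: [0.5193, 0.1834, 0.2225]
tool_rot: [-179.9, -0.0, -83.8]
force: [-0.5, -0.3, -0.9]
grip_width: 0.012
```

```bash
python3 -c "
from h import *
go([.568,.02,.20],-100.4)
d=shot('wrist','w6.png'); print(d['position'],d['rotation'])
"
```

```text
t 6.2333 pos [0.5193 0.1834 0.2225] rot [-179.9    -0.    -83.77] F [-0.5 -0.3 -0.9] M [ 0.04 -0.01  0.03] g 0.012
shift [ 0.1677 -0.0306  0.0225] turn [-1.800e-03  2.000e-04  2.902e-01]
[0.59910391 0.19273184 0.38407507] [-1.67154430e+01 -6.00140272e-02 -8.37462101e+01]
```

View pics/w6.png

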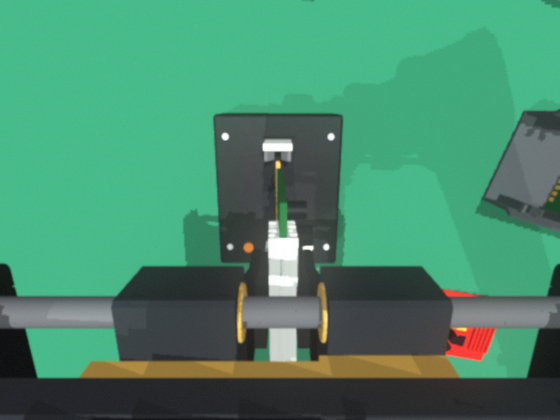

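send_rows(steps=[[[0.03, -0.005, 0], [0, 0, 0.05], 0.0], [[0.065, -0.01, 0], [0, 0, 0.11], 0.0], [[0.1, -0.016, 0], [0, 0, 0.17], 0.0], [[0.135, -0.022, 0], [0, 0, 0.23], 0.0], [[0.165, -0.027, 0], [0, 0, 0.29], 0.0]])

```text
time_s: 6.7
tool_pos: [0.5635, 0.0191, 0.2202]
tool_rot: [179.9, -0.1, -100.6]
force: [0.9, -0.1, -1.2]
grip_width: 0.0118
```

send_rows(steps=[[[0, 0, 0], [0, 0, 0], 0.0], [[0, 0, 0], [0, 0, 0], 0.0], [[0, 0, 0], [0, 0, 0], 0.0], [[0, 0, 0], [0, 0, 0], 0.0], [[0, 0, 0], [0, 0, 0], 0.0]])

```text
time_s: 7.12
tool_pos: [0.5632, 0.0239, 0.2209]
tool_rot: [180.0, 0.0, -100.2]
force: [-1.2, -0.1, -0.6]
grip_width: 0.0116
```

send_rows(steps=[[[0, 0, 0], [0, 0, 0], 0.0], [[0, 0, 0], [0, 0, 0], 0.0], [[0, 0, 0], [0, 0, 0], 0.0], [[0, 0, 0], [0, 0, 0], 0.0], [[0, 0, 0], [0, 0, 0], 0.0]])

```text
time_s: 7.53
tool_pos: [0.5635, 0.0222, 0.221]
tool_rot: [-180.0, -0.0, -100.4]
force: [-0.3, 0.2, -1.0]
grip_width: 0.0121
```

```bash
python3 -c "
from h import *
go([.568,.0,.22],-100.4)
d=shot('wrist','w7.png'); print(d['position'],d['rotation'],env.get_obs()['joint_velocities'].round(2))
i=cv2.imread('pics/w7.png')[90:350,220:560]; cv2.imwrite('pics/w7c.png',cv2.resize(i,None,fx=2.2,fy=2.2,interpolation=cv2.INTER_CUBIC))
"
```

```text
t 7.5333 pos [0.5635 0.0222 0.221 ] rot [-1.8000e+02 -1.0000e-02 -1.0037e+02] F [-0.3  0.2 -1. ] M [-0.02 -0.02  0.03] g 0.0121
shift [ 0.021  -0.0084  0.0011] turn [-0.0001 -0.0001  0.0005]
[0.64275489 0.00852065 0.38255316] [-1.67975250e+01 -4.36319399e-02 -1.00347028e+02] [0.14 0.07 0.08 0.09 0.06 0.08 0.08]
```

View pics/w7c.png

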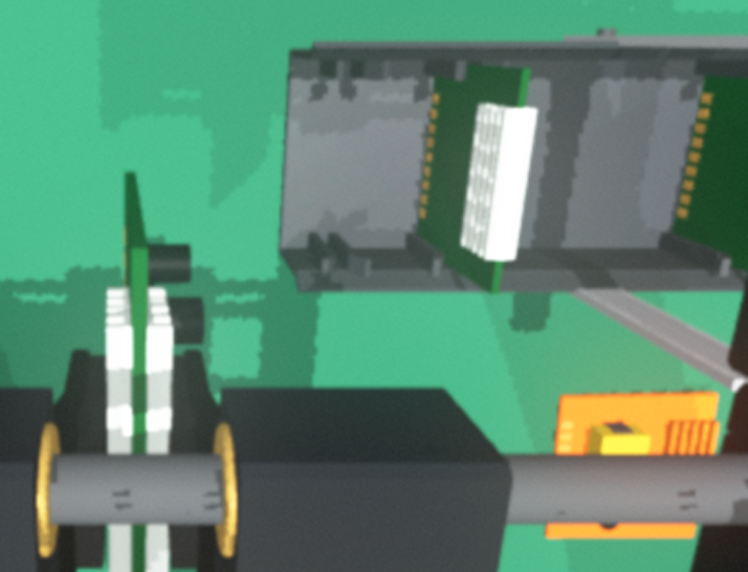

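```bash
python3 - <<'E'
from h import *
d=load('w7.png')
f=lambda u,v,z: onz(d,220+u/2.2,90+v/2.2,z)
a=f(526,70,.085);b=f(496,291,.085);m=(a+b)/2;print('c board',a,b,m,np.linalg.norm(a-b),np.degrees(np.arctan2(*(a-b)[1::-1])))
s1=f(516,106,.085),f(490,258,.085); print('c sink',sum(s1)/2)
# a,b from w2 agree? carrier end wall / rim corners
for u,v in((292,51),(285,250),(300,290),(311,44)): print(f(u,v,.055))
yaw=np.radians(-10.4); y=np.array([-np.sin(yaw),np.cos(yaw),0]); s=m+y*.05
print('slot',s)
for z in(.005,.045,.055):
  for dx in(-.047,.047):
    p=[s[0]+dx*np.cos(yaw),s[1]+dx*np.sin(yaw),z]; print(z,dx,((proj(d,p)-[220,90])*2.2).round(0))
# held card: top z .2512
h1=f(140,250,.2512); print('held far corner',h1); 
E
python3 - <<'E'
import cv2
i=cv2.imread('pics/w7.png')[100:230,335:435]; cv2.imwrite('pics/w7d.png',cv2.resize(i,None,fx=6,fy=4.5,interpolation=cv2.INTER_CUBIC))
E
```

```text
c board [ 0.60411161 -0.13443481  0.085     ] [ 0.51741796 -0.11928075  0.085     ] [ 0.56076479 -0.12685778  0.085     ] 0.08800815389862858 -9.915132993102327
c sink [ 0.56169866 -0.12387011  0.085     ]
[ 0.62524531 -0.05408624  0.055     ]
[ 0.54106766 -0.04067103  0.055     ]
[ 0.52120119 -0.04501323  0.055     ]
[ 0.62659817 -0.06211746  0.055     ]
slot [ 0.56979074 -0.07767921  0.085     ]
0.005 -0.047 [326. 247.]
0.005 0.047 [341.  56.]
0.045 -0.047 [347. 269.]
0.045 0.047 [365.  59.]
0.055 -0.047 [353. 276.]
0.055 0.047 [372.  59.]
held far corner [0.60662846 0.01424026 0.2512    ]
```

View pics/w7d.png

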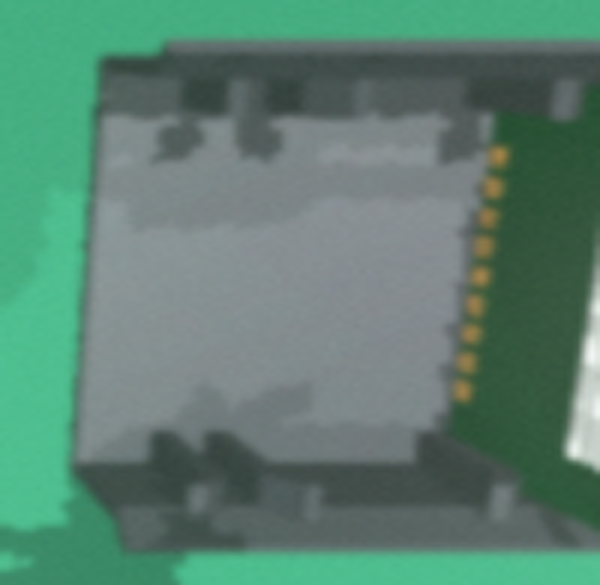

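```bash
python3 -c "
from h import *
go([.570,-.078,.19],-100.3)
"
```

```text
t 7.5833 pos [0.5636 0.0222 0.2211] rot [-1.7999e+02 -1.0000e-02 -1.0038e+02] F [-0.7 -0.6 -0.7] M [-0.    0.06  0.05] g 0.0115
shift [ 0.0974 -0.0244  0.0311] turn [-0.0001 -0.0001 -0.0013]
```

send_rows(steps=[[[0.02, -0.005, 0.004], [0, 0, 0], 0.0], [[0.045, -0.011, 0.009], [0, 0, 0], 0.0], [[0.07, -0.017, 0.016], [0, 0, 0], 0.0], [[0.088, -0.022, 0.025], [0, 0, 0], 0.0], [[0.0975, -0.0245, 0.031], [0, 0, 0], 0.0]])

```text
time_s: 8.0
tool_pos: [0.5697, -0.082, 0.1891]
tool_rot: [180.0, -0.1, -100.6]
force: [-0.2, -0.2, -0.4]
grip_width: 0.0119
```

send_rows(steps=[[[0, 0, 0], [0, 0, 0], 0.0], [[0, 0, 0], [0, 0, 0], 0.0], [[0, 0, 0], [0, 0, 0], 0.0], [[0, 0, 0], [0, 0, 0], 0.0], [[0, 0, 0], [0, 0, 0], 0.0]])

```text
time_s: 8.42
tool_pos: [0.5705, -0.0765, 0.1907]
tool_rot: [-179.9, 0.0, -100.2]
force: [-1.2, 0.1, -0.5]
grip_width: 0.0122
```

send_rows(steps=[[[0, 0, 0], [0, 0, 0], 0.0], [[0, 0, 0], [0, 0, 0], 0.0], [[0, 0, 0], [0, 0, 0], 0.0], [[0, 0, 0], [0, 0, 0], 0.0], [[0, 0, 0], [0, 0, 0], 0.0]])

```text
time_s: 8.83
tool_pos: [0.5701, -0.0782, 0.1901]
tool_rot: [-180.0, -0.0, -100.4]
force: [0.1, 0.4, 0.1]
grip_width: 0.0114
```

```bash
python3 -c "
from h import *
go([.570,-.078,.12],-100.3)
d=shot('wrist','w8.png'); print(d['position'],d['rotation'],env.get_obs()['joint_velocities'].round(2))
i=cv2.imread('pics/w8.png')[50:350,190:500]; cv2.imwrite('pics/w8c.png',cv2.resize(i,None,fx=2,fy=2,interpolation=cv2.INTER_CUBIC))
d=shot('scene','s1.png')
i=cv2.imread('pics/s1.png')[80:300,160:400]; cv2.imwrite('pics/s1c.png',cv2.resize(i,None,fx=2.7,fy=2.7,interpolation=cv2.INTER_CUBIC))
"
```

```text
t 8.8333 pos [ 0.5701 -0.0782  0.1901] rot [-1.8000e+02 -1.0000e-02 -1.0038e+02] F [0.1 0.4 0.1] M [ 0.03  0.03 -0.03] g 0.0114
shift [-0.0002  0.0001  0.0701] turn [-0.     -0.0001 -0.0015]
[ 0.64929649 -0.09190328  0.35153725] [-1.68010822e+01 -4.17168882e-02 -1.00358314e+02] [ 0.05  0.04 -0.    0.07 -0.02  0.08  0.09]
```

View pics/w8c.png

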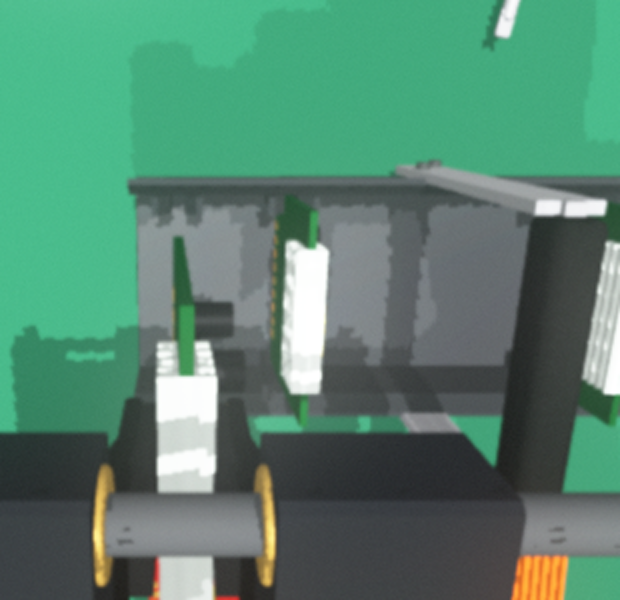

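View pics/s1c.png

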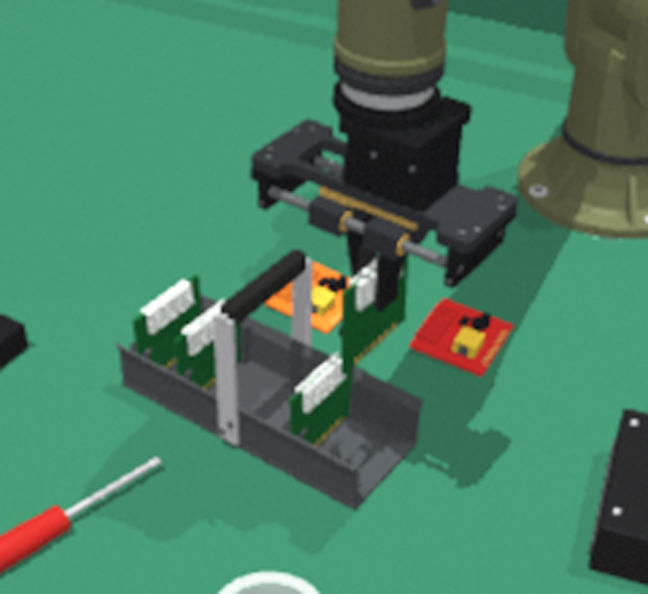

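```bash
python3 - <<'E'
from h import *
d=load('w8.png')
f=lambda u,v,z: onz(d,190+u/2,50+v/2,z)
a=f(314,209,.085);b=f(303,424,.085);m=(a+b)/2;print('c board',m,np.linalg.norm(a-b),np.degrees(np.arctan2(*(a-b)[1::-1])))
yaw=np.radians(-10.35); y=np.array([-np.sin(yaw),np.cos(yaw),0]); print('slot',m+.05*y)
e1=f(571,207,.16);print('bar far end',e1, 'ctr',e1-.055*np.array([np.cos(yaw),np.sin(yaw),0]))
s=load('s1.png')
i=s['pixels']
# scene check: c board top corners & held card bottom corners px
g=lambda P: ((proj(s,P)-[160,80])*2.7).round(0)
x=np.array([np.cos(yaw),np.sin(yaw),0]); S=np.array([.570,-.078,0]); C=S-.05*y
for n,P in(('held bot',S+[0,0,.1404]),('held top',S+[0,0,.2204]),('c top',C+[0,0,.085])):
  print(n,g(P+.045*x),g(P-.045*x))
cv2.imwrite('pics/s1d.png',cv2.resize(i[165:275,255:325,::-1],None,fx=7,fy=5.4,interpolation=cv2.INTER_CUBIC))
E
```

```text
c board [ 0.56142685 -0.12689272  0.085     ] 0.08975618942092645 -10.189325652214329
slot [ 0.57040988 -0.07770629  0.085     ]
bar far end [ 0.60575031 -0.19218809  0.16      ] ctr [ 0.55164524 -0.18230674  0.16      ]
held bot [336. 374.] [396. 318.]
held top [339. 294.] [403. 240.]
c top [286. 400.] [346. 346.]
```

View pics/s1d.png

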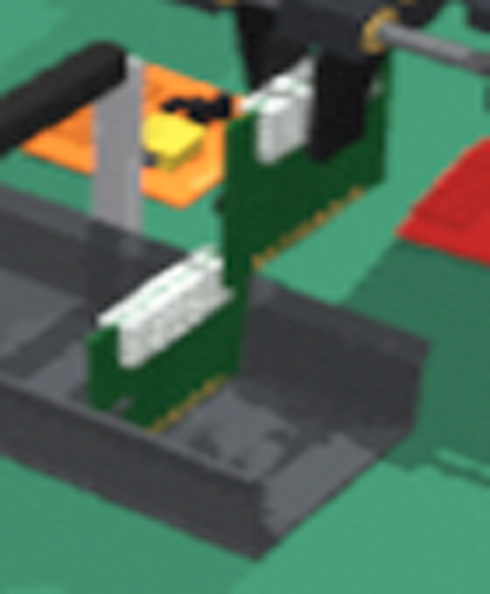

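The slot is (0.5704, −0.0777) from a third view. The scene view shows the same relative offset between the held card and card c, so the card is right above its place and I lower it.

send_rows(steps=[[[0, 0, 0.012], [0, 0, 0], 0.0], [[0, 0, 0.025], [0, 0, 0], 0.0], [[0, 0, 0.04], [0, 0, 0], 0.0], [[0, 0, 0.055], [0, 0, 0], 0.0], [[0, 0, 0.065], [0, 0, 0], 0.0]])

```text
time_s: 9.35
tool_pos: [0.5684, -0.0781, 0.1219]
tool_rot: [179.8, -0.0, -100.4]
force: [-0.9, -0.9, -1.2]
grip_width: 0.012
```

send_rows(steps=[[[0, 0, 0.0], [0, 0, 0], 0.0], [[0, 0, 0.0], [0, 0, 0], 0.0], [[0, 0, 0.0], [0, 0, 0], 0.0], [[0, 0, 0.0], [0, 0, 0], 0.0], [[0, 0, 0.0], [0, 0, 0], 0.0]])

```text
time_s: 9.77
tool_pos: [0.5707, -0.0783, 0.126]
tool_rot: [-179.9, -0.0, -100.4]
force: [0.2, 0.2, -0.4]
grip_width: 0.0118
```

send_rows(steps=[[[0, 0, 0.004], [0, 0, 0], 0.0], [[0, 0, 0.008], [0, 0, 0], 0.0], [[0, 0, 0.012], [0, 0, 0], 0.0], [[0, 0, 0.016], [0, 0, 0], 0.0], [[0, 0, 0.02], [0, 0, 0], 0.0]])

```text
time_s: 10.18
tool_pos: [0.5699, -0.0782, 0.1044]
tool_rot: [180.0, -0.0, -100.4]
force: [1.1, -0.2, 0.0]
grip_width: 0.012
```

```bash
python3 -c "
from h import *
go([.5704,-.0777,.055],-100.3)
d=shot('wrist','w9.png')
i=cv2.imread('pics/w9.png')[50:350,190:500]; cv2.imwrite('pics/w9c.png',cv2.resize(i,None,fx=2,fy=2,interpolation=cv2.INTER_CUBIC))
"
```

```text
t 10.1833 pos [ 0.5699 -0.0782  0.1044] rot [ 1.7997e+02 -1.0000e-02 -1.0038e+02] F [ 1.1 -0.2  0. ] M [ 0.05  0.03 -0.07] g 0.012
shift [-0.0006 -0.0005  0.0494] turn [ 0.0004 -0.0001 -0.0014]
```

View pics/w9c.png

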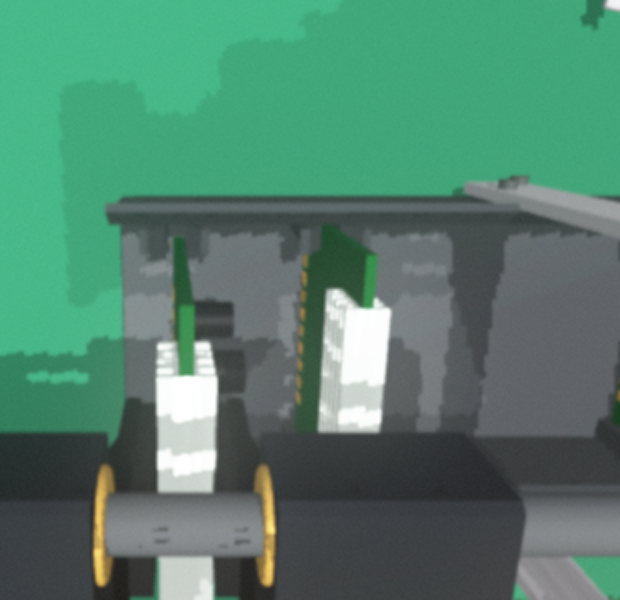

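The bottom corner of the card (178,238) sits centred between the guide posts (~155 and ~198). I continue down.

send_rows(steps=[[[0, 0, 0.004], [0, 0, 0], 0.0], [[0, 0, 0.008], [0, 0, 0], 0.0], [[0, 0, 0.012], [0, 0, 0], 0.0], [[0, 0, 0.016], [0, 0, 0], 0.0], [[0, 0, 0.02], [0, 0, 0], 0.0]])

```text
time_s: 10.65
tool_pos: [0.57, -0.0782, 0.0846]
tool_rot: [180.0, -0.0, -100.4]
force: [0.3, -0.1, -1.3]
grip_width: 0.012
```

send_rows(steps=[[[0, 0, 0.004], [0, 0, 0], 0.0], [[0, 0, 0.008], [0, 0, 0], 0.0], [[0, 0, 0.012], [0, 0, 0], 0.0], [[0, 0, 0.016], [0, 0, 0], 0.0], [[0, 0, 0.02], [0, 0, 0], 0.0]])

```text
time_s: 11.07
tool_pos: [0.5702, -0.0779, 0.0647]
tool_rot: [-180.0, 0.0, -100.4]
force: [0.9, 0.7, -0.7]
grip_width: 0.012
```

send_rows(steps=[[[0, 0, 0.0], [0, 0, 0], 0.0], [[0, 0, 0.0], [0, 0, 0], 0.0], [[0, 0, 0.0], [0, 0, 0], 0.0], [[0, 0, 0.0], [0, 0, 0], 0.0], [[0, 0, 0.0], [0, 0, 0], 0.0]])

```text
time_s: 11.48
tool_pos: [0.5701, -0.078, 0.0651]
tool_rot: [180.0, 0.0, -100.4]
force: [-0.3, 1.4, -1.9]
grip_width: 0.0117
```

```bash
python3 -c "
from h import *
go([.5704,-.0777,.055],-100.3)
"
```

```text
t 11.4833 pos [ 0.5701 -0.078   0.0651] rot [ 1.8000e+02  1.0000e-02 -1.0037e+02] F [-0.3  1.4 -1.9] M [ 0.46  0.05 -0.  ] g 0.0117
shift [-0.0003 -0.0003  0.0101] turn [ 0.0001  0.0002 -0.0013]
```

send_rows(steps=[[[0, 0, 0.002], [0, 0, 0], 0.0], [[0, 0, 0.004], [0, 0, 0], 0.0], [[0, 0, 0.006], [0, 0, 0], 0.0], [[0, 0, 0.0075], [0, 0, 0], 0.0], [[0, 0, 0.009], [0, 0, 0], 0.0]])

```text
time_s: 11.9
tool_pos: [0.5704, -0.0778, 0.0561]
tool_rot: [-180.0, 0.0, -100.4]
force: [0.9, 2.5, 1.8]
grip_width: 0.0119
```

send_rows(steps=[[[0, 0, 0.0005], [0, 0, 0], 0.0], [[0, 0, 0.001], [0, 0, 0], 0.0], [[0, 0, 0.0015], [0, 0, 0], 0.0], [[0, 0, 0.0015], [0, 0, 0], 0.0], [[0, 0, 0.0015], [0, 0, 0], 0.0]])

```text
time_s: 12.32
tool_pos: [0.5703, -0.0778, 0.0546]
tool_rot: [-180.0, 0.0, -100.4]
force: [1.1, 4.2, 1.8]
grip_width: 0.0118
```

send_rows(steps=[[[-0.0005, 0, 0.0], [0, 0, 0], 0.0], [[-0.001, 0, 0.0005], [0, 0, 0], 0.0], [[-0.001, 0, 0.001], [0, 0, 0], 0.0], [[-0.001, 0, 0.001], [0, 0, 0], 0.0], [[-0.001, 0, 0.001], [0, 0, 0], 0.0]])

```text
time_s: 12.73
tool_pos: [0.5704, -0.0777, 0.054]
tool_rot: [-180.0, -0.0, -100.4]
force: [-0.9, 1.9, 4.0]
grip_width: 0.0117
```

send_rows(steps=[[[-0.0003, 0, 0.0005], [0, 0, 0], 0.0], [[-0.0003, 0, 0.001], [0, 0, 0], 0.0], [[-0.0003, 0, 0.001], [0, 0, 0], 0.0], [[-0.0003, 0, 0.001], [0, 0, 0], 0.0], [[-0.0003, 0, 0.001], [0, 0, 0], 0.0]])

```text
time_s: 13.15
tool_pos: [0.5705, -0.0776, 0.0539]
tool_rot: [-180.0, -0.1, -100.4]
force: [-3.7, 1.9, 10.9]
grip_width: 0.0118
```

```bash
python3 -c "
from h import *
go([.5704,-.0777,.055],-100.3)
d=shot('scene','s2.png')
i=cv2.imread('pics/s2.png')[150:280,190:340]; cv2.imwrite('pics/s2c.png',cv2.resize(i,None,fx=4.5,fy=4.5,interpolation=cv2.INTER_CUBIC))
"
```

```text
t 13.15 pos [ 0.5705 -0.0776  0.0539] rot [-1.7997e+02 -8.0000e-02 -1.0041e+02] F [-3.7  1.9 10.9] M [0.47 0.72 0.03] g 0.0118
shift [ 0.0001  0.0001 -0.0011] turn [-0.0004 -0.0014 -0.0019]
```

View pics/s2c.png

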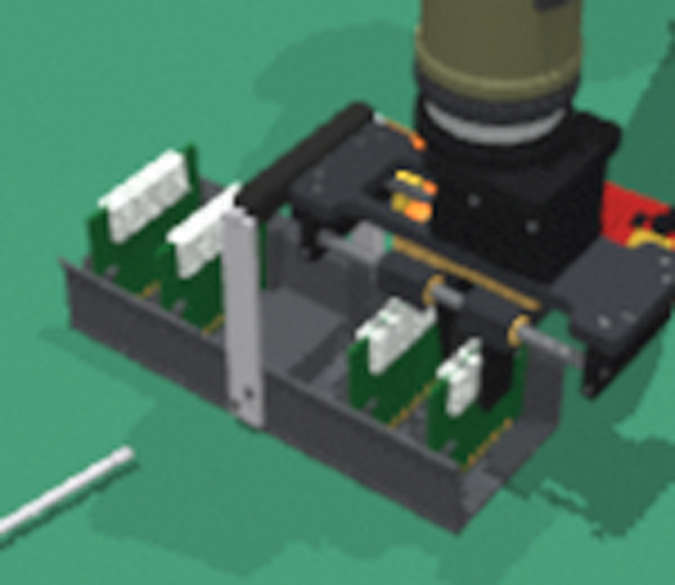

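The card bottoms out: the force rises to 11 N with no further motion, and it sits level with card c. I release it with a small opening.

send_rows(steps=[[[0, 0, -0.001], [0, 0, 0], 0.0], [[0, 0, -0.001], [0, 0, 0], 0.016], [[0, 0, -0.001], [0, 0, 0], 0.022], [[0, 0, -0.001], [0, 0, 0], 0.028], [[0, 0, -0.001], [0, 0, 0], 0.03]])

```text
time_s: 13.62
tool_pos: [0.5698, -0.0776, 0.053]
tool_rot: [179.9, -0.0, -100.4]
force: [-0.7, 0.3, 0.3]
grip_width: 0.0266
```

send_rows(steps=[[[0, 0, 0], [0, 0, 0], 0.03], [[0, 0, 0], [0, 0, 0], 0.03], [[0, 0, -0.002], [0, 0, 0], 0.03], [[0, 0, -0.006], [0, 0, 0], 0.03], [[0, 0, -0.012], [0, 0, 0], 0.03]])

```text
time_s: 14.03
tool_pos: [0.5699, -0.0769, 0.0655]
tool_rot: [179.9, -0.0, -100.4]
force: [-0.9, -0.9, 0.2]
grip_width: 0.03
```

```bash
python3 -c "
from h import *
go([.5704,-.0777,.20],-100.4)
d=shot('scene','s3.png')
i=cv2.imread('pics/s3.png')[150:280,190:340]; cv2.imwrite('pics/s3c.png',cv2.resize(i,None,fx=4.5,fy=4.5,interpolation=cv2.INTER_CUBIC))
"
```

```text
t 14.0333 pos [ 0.5699 -0.0769  0.0655] rot [ 179.94   -0.   -100.38] F [-0.9 -0.9  0.2] M [ 0.04  0.05 -0.  ] g 0.03
shift [ 0.0007 -0.0005 -0.1345] turn [ 0.001  -0.0001  0.0004]
```

View pics/s3c.png

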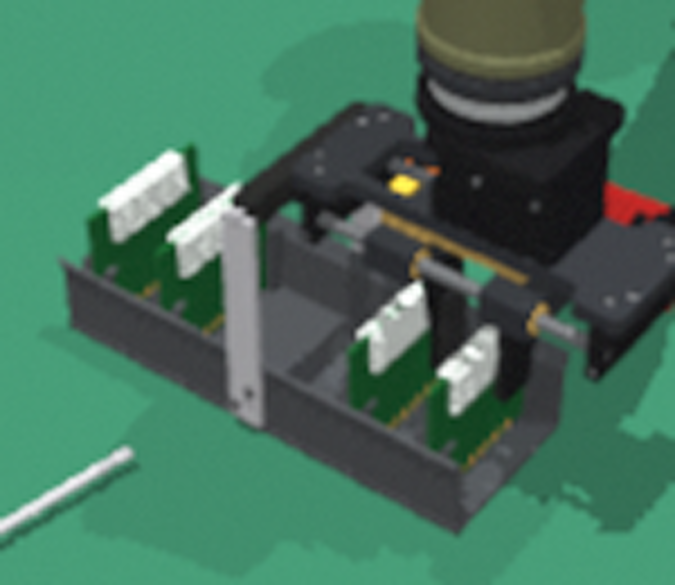

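The card stays in its place. I go straight up.

send_rows(steps=[[[0, 0, -0.015], [0, 0, 0], 0.03], [[0, 0, -0.035], [0, 0, 0], 0.03], [[0, 0, -0.065], [0, 0, 0], 0.03], [[0, 0, -0.1], [0, 0, 0], 0.03], [[0, 0, -0.135], [0, 0, 0], 0.03]])

```text
time_s: 14.5
tool_pos: [0.5699, -0.0767, 0.2021]
tool_rot: [180.0, -0.0, -100.4]
force: [1.0, -0.5, -0.0]
grip_width: 0.0302
```

send_rows(steps=[[[0.005, 0, -0.025], [0, 0, 0], 0.04], [[0.025, 0, -0.045], [0, 0, 0], 0.06], [[0.055, 0, -0.05], [0, 0, 0], 0.06], [[0.085, 0, -0.05], [0, 0, 0], 0.06], [[0.105, 0, -0.05], [0, 0, 0], 0.06]])

```text
time_s: 14.92
tool_pos: [0.551, -0.1837, 0.2521]
tool_rot: [-179.9, -0.1, -100.5]
force: [-0.7, -0.6, 0.5]
grip_width: 0.055
```

send_rows(steps=[[[0, 0, 0], [0, 0, 0], 0.06], [[0, 0, 0], [0, 0, 0], 0.06], [[0, 0, 0], [0, 0, 0], 0.06], [[0, 0, 0], [0, 0, 0], 0.06], [[0, 0, 0], [0, 0, 0], 0.06]])

```text
time_s: 15.33
tool_pos: [0.5518, -0.1785, 0.2507]
tool_rot: [-180.0, 0.0, -100.2]
force: [-0.9, 0.3, -0.0]
grip_width: 0.0596
```

send_rows(steps=[[[0, 0, 0], [0, 0, 0], 0.06], [[0, 0, 0], [0, 0, 0], 0.06], [[0, 0, 0], [0, 0, 0], 0.06], [[0, 0, 0], [0, 0, 0], 0.06], [[0, 0, 0], [0, 0, 0], 0.06]])

```text
time_s: 15.75
tool_pos: [0.5514, -0.1801, 0.2505]
tool_rot: [180.0, -0.0, -100.4]
force: [-0.8, 0.0, 0.4]
grip_width: 0.0603
```

```bash
python3 -c "
from h import *
go([.551,-.187,.20],-100.4)
d=shot('wrist','w10.png');d=shot('top','t10.png')
i=cv2.imread('pics/w10.png')[70:320,110:480]; cv2.imwrite('pics/w10c.png',cv2.resize(i,None,fx=2,fy=2,interpolation=cv2.INTER_CUBIC))
"
```

```text
t 15.75 pos [ 0.5514 -0.1801  0.2505] rot [ 1.8000e+02 -1.0000e-02 -1.0037e+02] F [-0.8  0.   0.4] M [ 0.04 -0.02  0.01] g 0.0603
shift [ 0.0068 -0.0008  0.0505] turn [ 0.0001 -0.0001  0.0005]
```

View pics/w10c.png

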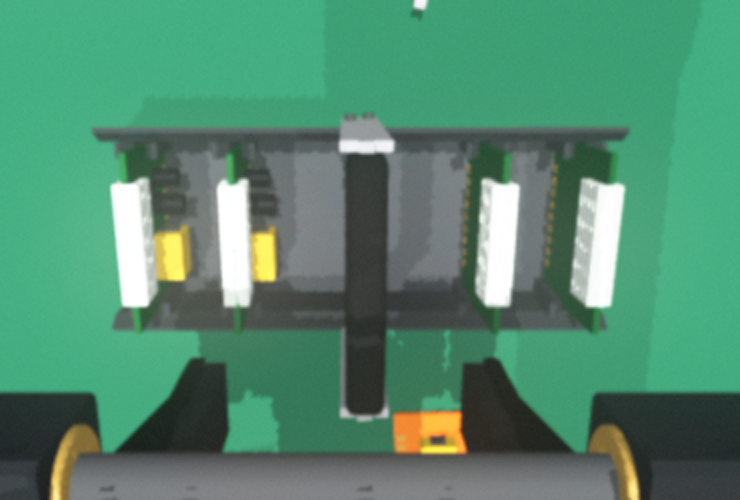

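All four cards stand in the carrier, with sinks at x≈132, 235, 498 and 598. The bar runs from (367,150) to (364,412).

```bash
python3 - <<'E'
from h import *
d=load('w10.png')
f=lambda u,v,z: onz(d,110+u/2,70+v/2,z)
a=f(367,150,.16);b=f(364.5,410,.16);m=(a+b)/2;print('bar',m,np.linalg.norm(a-b),np.degrees(np.arctan2(*(a-b)[1::-1])))
for n,p in(('d',(131,244)),('c',(235,242)),('b',(505,243)),('a',(606,244))): print(n,f(*p,.085))
go([m[0],m[1],.19],-100.4)
E
```

```text
bar [ 0.55226641 -0.18830154  0.16      ] 0.10303251198389465 -10.34557835270484
d [ 0.57096987 -0.0787763   0.085     ]
c [ 0.56289618 -0.12845808  0.085     ]
b [ 0.53893776 -0.25674629  0.085     ]
a [ 0.52965472 -0.30475993  0.085     ]
t 15.85 pos [ 0.5514 -0.1802  0.2505] rot [ 180.     -0.   -100.38] F [0.9 0.3 0.6] M [0.02 0.02 0.03] g 0.0597
shift [ 0.0078 -0.0023  0.0605] turn [ 0.     -0.0001  0.0003]
```

send_rows(steps=[[[0.002, -0.0005, 0.012], [0, 0, 0], 0.06], [[0.005, -0.001, 0.024], [0, 0, 0], 0.06], [[0.008, -0.0015, 0.036], [0, 0, 0], 0.06], [[0.008, -0.0018, 0.048], [0, 0, 0], 0.06], [[0.008, -0.0018, 0.06], [0, 0, 0], 0.06]])

```text
time_s: 16.27
tool_pos: [0.5511, -0.1888, 0.1884]
tool_rot: [179.9, 0.0, -100.4]
force: [0.5, 0.9, -0.6]
grip_width: 0.06
```

send_rows(steps=[[[0, 0, 0.004], [0, 0, 0], 0.06], [[0, 0, 0.01], [0, 0, 0], 0.06], [[0, 0, 0.01], [0, 0, 0], 0.06], [[0, 0, 0.01], [0, 0, 0], 0.06], [[0, 0, 0.01], [0, 0, 0], 0.06]])

```text
time_s: 16.68
tool_pos: [0.5522, -0.1884, 0.1812]
tool_rot: [-179.9, -0.0, -100.4]
force: [1.1, -0.2, 0.8]
grip_width: 0.0598
```

```bash
python3 -c "
from h import *
go([.552,-.189,.1313],-100.4)
d=shot('wrist','w11.png')
i=cv2.imread('pics/w11.png')[100:350,130:440]; cv2.imwrite('pics/w11c.png',cv2.resize(i,None,fx=2.4,fy=2.4,interpolation=cv2.INTER_CUBIC))
"
```

```text
t 16.6833 pos [ 0.5522 -0.1884  0.1812] rot [-1.7993e+02 -2.0000e-02 -1.0037e+02] F [ 1.1 -0.2  0.8] M [ 0.05 -0.02  0.03] g 0.0598
shift [0.0006 0.0001 0.0499] turn [-0.0012 -0.0003  0.0006]
```

View pics/w11c.png

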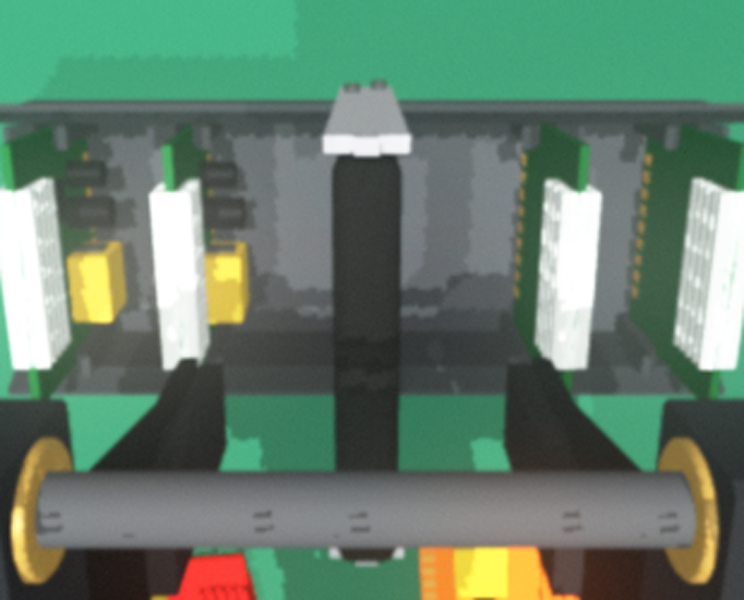

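The bar (366) is centred between the fingers (225 and 507). I descend and grip.

send_rows(steps=[[[0, 0, 0.012], [0, 0, 0], 0.06], [[0, 0, 0.024], [0, 0, 0], 0.06], [[0, 0, 0.036], [0, 0, 0], 0.06], [[0, 0, 0.045], [0, 0, 0], 0.05], [[0, 0, 0.05], [0, 0, 0], 0.05]])

```text
time_s: 17.15
tool_pos: [0.5504, -0.1881, 0.128]
tool_rot: [179.8, 0.0, -100.4]
force: [-1.1, 0.2, 0.1]
grip_width: 0.0536
```

send_rows(steps=[[[0, 0, 0], [0, 0, 0], 0.045], [[0, 0, 0], [0, 0, 0], 0.04], [[0, 0, 0], [0, 0, 0], 0.035], [[0, 0, 0], [0, 0, 0], 0.03], [[0, 0, 0], [0, 0, 0], 0.026]])

```text
time_s: 17.57
tool_pos: [0.5522, -0.1885, 0.1312]
tool_rot: [-179.9, -0.0, -100.4]
force: [-0.4, -0.1, -0.1]
grip_width: 0.0305
```

send_rows(steps=[[[0, 0, 0], [0, 0, 0], 0.022], [[0, 0, 0], [0, 0, 0], 0.019], [[0, 0, 0], [0, 0, 0], 0.016], [[0, 0, 0], [0, 0, 0], 0.012], [[0, 0, 0], [0, 0, 0], 0.0]])

```text
time_s: 17.98
tool_pos: [0.5517, -0.1886, 0.1307]
tool_rot: [-180.0, -0.0, -100.4]
force: [-0.2, -0.7, 1.2]
grip_width: 0.0157
```

send_rows(steps=[[[0, 0, 0], [0, 0, 0], 0.0], [[0, 0, 0], [0, 0, 0], 0.0], [[0, 0, 0], [0, 0, 0], 0.0], [[0, 0, 0], [0, 0, 0], 0.0], [[0, 0, 0], [0, 0, 0], 0.0]], grip_force=50)

```text
time_s: 18.4
tool_pos: [0.5517, -0.1886, 0.1307]
tool_rot: [-180.0, -0.0, -100.4]
force: [-0.7, 0.0, 1.1]
grip_width: 0.0158
```

```bash
python3 -c "
from h import *
go([.552,-.189,.1313],-100.4)
"
```

```text
t 18.4 pos [ 0.5517 -0.1886  0.1307] rot [-1.7999e+02 -2.0000e-02 -1.0039e+02] F [-0.7  0.   1.1] M [-0.13  0.11  0.07] g 0.0158
shift [ 0.0003 -0.0003 -0.0006] turn [-0.0001 -0.0004  0.0002]
```

Gripped on the 16 mm bar. I lift slowly.

send_rows(steps=[[[0, 0, -0.001], [0, 0, 0], 0.0], [[0, 0, -0.003], [0, 0, 0], 0.0], [[0, 0, -0.005], [0, 0, 0], 0.0], [[0, 0, -0.008], [0, 0, 0], 0.0], [[0, 0, -0.011], [0, 0, 0], 0.0]])

```text
time_s: 18.82
tool_pos: [0.5513, -0.1881, 0.1411]
tool_rot: [179.9, 0.0, -100.4]
force: [0.8, 0.8, -5.9]
grip_width: 0.0155
```

send_rows(steps=[[[0, 0, -0.003], [0, 0, 0], 0.0], [[0, 0, -0.007], [0, 0, 0], 0.0], [[0, 0, -0.011], [0, 0, 0], 0.0], [[0, 0, -0.015], [0, 0, 0], 0.0], [[0, 0, -0.019], [0, 0, 0], 0.0]])

```text
time_s: 19.23
tool_pos: [0.5518, -0.1884, 0.1611]
tool_rot: [-180.0, -0.0, -100.4]
force: [0.7, -0.2, -6.1]
grip_width: 0.0155
```

```bash
python3 -c "
from h import *
go([.552,-.189,.25],-100.4)
d=shot('scene','s4.png')
i=cv2.imread('pics/s4.png')[110:290,170:350]; cv2.imwrite('pics/s4c.png',cv2.resize(i,None,fx=3.3,fy=3.3,interpolation=cv2.INTER_CUBIC))
"
```

```text
t 19.2333 pos [ 0.5518 -0.1884  0.1611] rot [-1.7998e+02 -1.0000e-02 -1.0038e+02] F [ 0.7 -0.2 -6.1] M [ 0.01  0.01 -0.06] g 0.0155
shift [ 0.0005 -0.0003 -0.0889] turn [-0.0003 -0.0002  0.0004]
```

View pics/s4c.png

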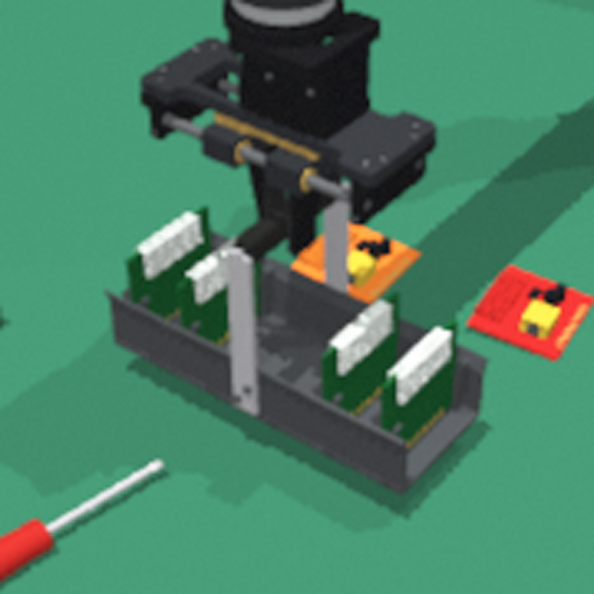

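The carrier hangs level and carries 6 N, about 0.6 kg. I continue up to about 12 cm clear.

send_rows(steps=[[[0, 0, -0.005], [0, 0, 0], 0.0], [[0, 0, -0.012], [0, 0, 0], 0.0], [[0, 0, -0.02], [0, 0, 0], 0.0], [[0, 0, -0.028], [0, 0, 0], 0.0], [[0, 0, -0.036], [0, 0, 0], 0.0]])

```text
time_s: 19.7
tool_pos: [0.5519, -0.1884, 0.1977]
tool_rot: [-180.0, -0.0, -100.4]
force: [0.0, -0.2, -5.8]
grip_width: 0.0154
```

send_rows(steps=[[[0, 0, -0.008], [0, 0, 0], 0.0], [[0, 0, -0.016], [0, 0, 0], 0.0], [[0, 0, -0.024], [0, 0, 0], 0.0], [[0, 0, -0.032], [0, 0, 0], 0.0], [[0, 0, -0.04], [0, 0, 0], 0.0]])

```text
time_s: 20.12
tool_pos: [0.5517, -0.1884, 0.2374]
tool_rot: [-180.0, -0.0, -100.4]
force: [0.6, 0.3, -6.4]
grip_width: 0.0155
```

send_rows(steps=[[[0, 0, -0.006], [0, 0, 0], 0.0], [[0, 0, -0.01], [0, 0, 0], 0.0], [[0, 0, -0.012], [0, 0, 0], 0.0], [[0, 0, -0.013], [0, 0, 0], 0.0], [[0, 0, -0.013], [0, 0, 0], 0.0]])

```text
time_s: 20.53
tool_pos: [0.5516, -0.1884, 0.2494]
tool_rot: [180.0, -0.0, -100.4]
force: [0.2, -0.4, -6.0]
grip_width: 0.0156
```

send_rows(steps=[[[0, 0, 0], [0, 0, 0], 0.0], [[0, 0, 0], [0, 0, 0], 0.0], [[0, 0, 0], [0, 0, 0], 0.0], [[0, 0, 0], [0, 0, 0], 0.0], [[0, 0, 0], [0, 0, 0], 0.0]])

```text
time_s: 20.95
tool_pos: [0.5516, -0.1884, 0.2493]
tool_rot: [180.0, 0.0, -100.4]
force: [-0.3, -0.3, -6.7]
grip_width: 0.0153
```

send_rows(steps=[[[0, 0, 0], [0, 0, 0], 0.0], [[0, 0, 0], [0, 0, 0], 0.0], [[0, 0, 0], [0, 0, 0], 0.0], [[0, 0, 0], [0, 0, 0], 0.0], [[0, 0, 0], [0, 0, 0], 0.0]])

```text
time_s: 21.37
tool_pos: [0.5517, -0.1884, 0.2496]
tool_rot: [-180.0, -0.0, -100.4]
force: [0.2, -0.6, -5.7]
grip_width: 0.0153
```

```bash
python3 -c "
from h import *
go([.552,-.189,.25],-100.4)
print(env.get_obs()['joint_velocities'].round(2))
d=shot('scene','s5.png');d=shot('wrist','w12.png')
i=cv2.imread('pics/s5.png')[60:330,130:400]; cv2.imwrite('pics/s5c.png',cv2.resize(i,None,fx=2.2,fy=2.2,interpolation=cv2.INTER_CUBIC))
"
```

```text
t 21.3667 pos [ 0.5517 -0.1884  0.2496] rot [-1.8000e+02 -1.0000e-02 -1.0038e+02] F [ 0.2 -0.6 -5.7] M [ 0.01 -0.07  0.02] g 0.0153
shift [ 0.0005 -0.0004 -0.0004] turn [-0.     -0.0001  0.0003]
[-0.01  0.04 -0.01  0.09  0.05 -0.06  0.  ]
```

View pics/s5c.png

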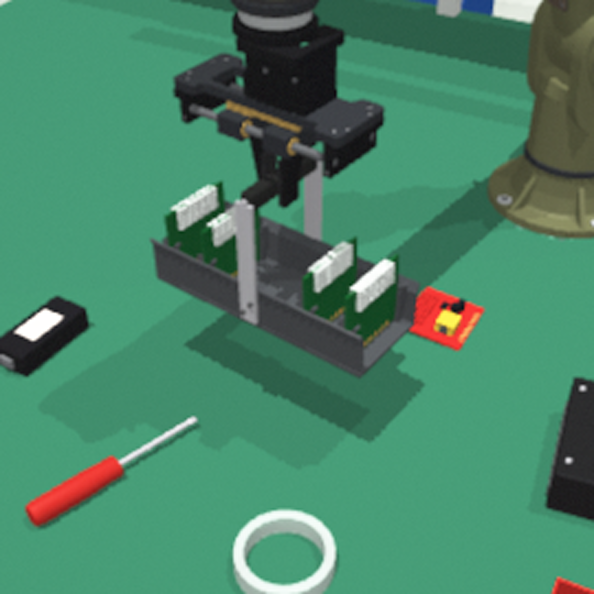

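View pics/w12.png

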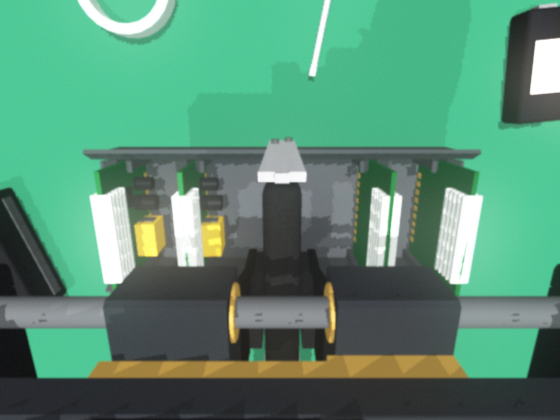

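The carrier is level and steady, about 12 cm up. All four cards are seated (wrist view x≈113, 187, 384 and 458), and the other things have not moved.

```bash
python3 -c "
from cell import env
print(env.sign_off())"
```

```text
the job is handed in; nothing more can be done
None
```

The job is done and handed in at about 21.5 s of the 64 s allowed. The power card is in the carrier's empty end place, and the arm is holding the carrier by its handle about 12 cm above the bench.

- **Card:** I pulled it straight up out of the fixture by its heat sink and lowered it into the end guides. It came to rest on the carrier floor: pressing down reached 11 N with no further movement. I then opened the fingers only 30 mm to let go, and the card stayed standing.
- **Carrier:** I gripped the rubber bar with 50 N and lifted slowly. In the last pictures it hangs level with all four cards in their places. The measured load is about 6 N, which fits 0.6 kg, and the arm is still.
- **Other things:** in the last pictures the bystanders I could see (screwdriver, tape, adapter and red look-alike) look undisturbed. I did not measure them. The bin and orange look-alike were not checked at the end.

**Measurements that disagreed:**
- **Camera offset:** the first top-camera positions were about 4 mm off the wrist camera's. I went by the wrist camera, and close-up views before each grasp and placement agreed with it.
- **Handle bar:** it measured 2–3 mm off the carrier centre worked out from the cards, so I centred the fingers on the bar itself.
- **Insertion:** a side force of about 4 N built up as the card went in, and a 1 mm shift of the hand reduced it.

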